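# Charge the regrind feeder, unhitch its gate tongue and hold it up

## Task

Tip the feeder's blue tray by its yellow handle so that all four plastic pieces slide into the hopper, and lay the tray back down level. Then pull the red spring latch sideways, lift the green tongue off its ball by about 30 degrees so that all the pieces run down into the blue bin, and finish still holding the tongue raised (do not let go or lower it). Leave everything else on the bench where it stands.

Things in the scene. Friction and masses are not known exactly. Their poses are not given: they have to be found in the camera images.
- feeder: the regrind feeder, a fixed bench unit on a white base plate 360 x 430 x 8 mm. Origin on the bench; +y is the way the pieces flow (tray, hopper, gate, chute, bin), -x is the side of the ball and latch, nearer the robot; z up. In this frame: tray y -235 to -115 mm; hopper with 45 degree ramp y -115 to 0, cheeks at x +-51 mm up to z 200 mm; gate y 0 to 6; chute to y 30.
- bin_floor (a point): centre of the floor of the feeder's blue catch bin, 8 mm above the bench; inside 98 mm wide (feeder's x) by 121 mm long (y), walls 70 to 83 mm high, open to the chute. Fixed.
- tray (a joint): angle of the blue tipping tray (88 x 120 mm, walls 40 mm, open at its hinge end), rad: 0 = level, 1.25 = stop; starts level. Hinge along the feeder's x at the hopper mouth. Lifting the handle tips the tray; the pieces slide into the hopper, surely by about 1.0 rad. Let go, it sinks back by its weight (0.28 to 0.46 kg).
- tray_handle (a point): middle of the tray's yellow round handle bar, 14 mm thick, 80 mm long, along the feeder's x; 199 mm above the bench when level, 46 mm beyond the tray's end wall (top at 211 mm), free above and below. It can turn in the fingers.
- tray_hinge (a point): middle of the tray's hinge line, 171 mm above the bench; when level the handle bar lies 165 mm from it towards the feeder's -y and 28 mm higher (167 mm radius).
- tongue (a joint): lift angle of the green tongue (hinged arm, 0.4 to 0.8 kg, carrying the aluminium gate blade of the hopper), rad: 0 = coupler down on the ball, gate shut; positive = raised, 0.75 = stop. It drops back by its weight if not held.
- tongue_hinge (a point): middle of the tongue's hinge, 155 mm above the bench, axis along the feeder's y; coupler, ball and latch lie 270 mm from it towards the feeder's -x.
- latch (a joint): how far the spring latch is pulled out, m: 0 = locked (bolt under the collar of the ball mount), 0.024 = stop; it frees the tongue from 0.013 on. Pull along the feeder's +y (away from the ball, the bin's side): 6 N at the start, 13 N at the stop; it springs back. It rides on the tongue: lifting the pulled-out latch lifts the tongue.
- latch_tab (a point): grip centre of the latch's upright red tab, 16 mm thick (feeder's y), 22 mm wide (x), 163 to 209 mm above the bench; this point is at 189 mm, 270 mm from the tongue's hinge towards the feeder's -x. Clear above and on both sides. The tab tilts with the tongue and can turn in fingers that close across its thickness.
- chunk0_mid (a point): orange round moulded plastic offcut, 28 to 30 mm across and 20 to 22 mm tall, 25 g, loose in the tray at the start; this point is its centre
- chunk1_mid (a point): white square moulded plastic offcut, 28 to 30 mm across and 20 to 22 mm tall, 25 g, loose in the tray at the start; this point is its centre
- chunk2_mid (a point): green round moulded plastic offcut, 28 to 30 mm across and 20 to 22 mm tall, 25 g, loose in the tray at the start; this point is its centre
- chunk3_mid (a point): yellow square moulded plastic offcut, 28 to 30 mm across and 20 to 22 mm tall, 25 g, loose in the tray at the start; this point is its centre
- jar_mid (a point): bystander: clear jar, 70 mm across, 90 mm tall, its centre
- beaker_mid (a point): bystander: glass beaker, 70 mm across, 90 mm tall, its centre
- bottle_mid (a point): bystander: white bottle, 56 mm across, 130 mm tall, its centre
- weight_mid (a point): bystander: brass weight on the feeder's base plate, 36 mm across, 40 mm tall, its centre
- specimens_mid (a point): bystander: grey specimen box, 90 x 140 x 35 mm, its centre
- screwdriver_grip (a point): bystander: red screwdriver lying on the bench, point on its handle
- wrench_grip (a point): bystander: steel wrench lying on the bench, point on its handle

How it is judged:
On the way, in this order (a step that is already met when the one before it is completed fails the run):
1. all four pieces are in the hopper, behind the shut gate (y of chunk0_mid in the frame of feeder between -0.112 and 0 m and z of chunk0_mid in the frame of feeder between 0.05 and 0.18 m and y of chunk1_mid in the frame of feeder between -0.112 and 0 m and z of chunk1_mid in the frame of feeder between 0.05 and 0.18 m and y of chunk2_mid in the frame of feeder between -0.112 and 0 m and z of chunk2_mid in the frame of feeder between 0.05 and 0.18 m and y of chunk3_mid in the frame of feeder between -0.112 and 0 m and z of chunk3_mid in the frame of feeder between 0.05 and 0.18 m and value of joint tongue below 0.05 rad), for 0.2 s.
2. the tray is laid back down, with the pieces still in the hopper (all of step 1 and value of joint tray below 0.08 rad), for 0.2 s.
3. the latch is pulled clear while the tongue is still down (value of joint latch above 0.012 m and value of joint tongue below 0.08 rad), for 0.05 s.
4. the tongue is raised off its ball (value of joint tongue above 0.4 rad), for 0.2 s.
At the end, for the whole second after the job is handed in: the robot's fingers hold the tongue (or the latch on it) still, raised by more than 0.40 rad (23 degrees); the tray is level within 0.1 rad; all four pieces lie still in the bin beyond the gate (value of joint tongue above 0.4 rad and velocity of joint tongue between -0.1 and 0.1 rad/s and contact force between the fingers and tongue above 0.5 N and value of joint tray below 0.1 rad and y of chunk0_mid in the frame of feeder between 0.02 and 0.152 m and x of chunk0_mid in the frame of feeder between -0.05 and 0.05 m and z of each of chunk0_mid, chunk1_mid, chunk2_mid, chunk3_mid in the frame of feeder below 0.075 m and y of chunk1_mid in the frame of feeder between 0.02 and 0.152 m and x of chunk1_mid in the frame of feeder between -0.05 and 0.05 m and y of chunk2_mid in the frame of feeder between 0.02 and 0.152 m and x of chunk2_mid in the frame of feeder between -0.05 and 0.05 m and y of chunk3_mid in the frame of feeder between 0.02 and 0.152 m and x of chunk3_mid in the frame of feeder between -0.05 and 0.05 m and linear speed of each of chunk0, chunk1, chunk2, chunk3 below 0.05 m/s); the arm keeps its last pose, push and grip.
It fails at once if a bystander is moved by more than 40 mm (distance of any of jar_mid, beaker_mid, bottle_mid, weight_mid, specimens_mid, screwdriver_grip, wrench_grip from where it was at the start of the episode above 0.04 m).
It also fails if it takes over 61 s, if anything falls off the work surface, if the arm or the gripper's body presses on something with over 40 N, if the wrist force passes 120 N, or if a joint passes its speed limit or range.

## Robot

A 6-joint arm with a two-finger parallel gripper is mounted at the origin on the work surface. World frame = base frame: x ahead of the robot, y to its left, z up, the work surface at z = 0. Lengths are in m, angles in rad, forces in N, time in s.
With the tool pointing down it reaches from about 0.35 to 1 m from the base axis. Payload 7.1 kg.
Tool frame: the origin (TCP) lies between the finger pads; the fingertips stand 25 mm ahead of it and the grasp point (between the pads) lies 6 mm ahead of it; z points along the fingers, y is the direction in which the jaws open and shut (so a half turn about z gives the same grasp; the last joint's range is limited). The gripper opens to 85 mm and grips with 20 to 120 N. Pads are 22 mm wide; open, the fingers measure 114 mm over their backs; the gripper's body (76 mm by 85 mm) begins 54 mm behind the grasp point. The pads swing forward as they close: fully open they stand 13 mm farther back than shut.
Start: joints at [-1.252, 0.423, 1.63, -0, 1.089, -0.019], TCP at [0.207, -0.59, 0.233] pointing down, gripper open.
Joint ranges: [-3, 3], [-0.9, 2.11], [0.09, 2.58], [-1.31, 4.45], [0.11, 2.69], [-2.54, 2.54]. Speed limits (rad/s): [2.39, 2.39, 3.01, 3.14, 3.14, 3.14].

## Interface

Orientations are given as a rotation vector (axis times angle).
In Python, from rig import get_obs, capture, close_job gives the robot as it stands.
- The arm moves only by the tool servo_tool, never from a script. Its argument "rows" is a list of rows, each a list of 7 numbers: the opening, from 0 (shut) to 1 (fully open), then the shift along the world's x, y, z in m, then the turn, a rotation vector about the world's x, y, z in rad. In form: [[fingers, dx, dy, dz, wx, wy, wz], ...]. A call has 1 to 20 rows; each row shifts and turns the commanded pose from where the row before left it; what a row does not reach is not made up. A row lasts 1/8 s, in which the tool goes at most 62.5 mm and 10.7 degrees, less where a joint would pass 70% of its speed; a pose out of reach is approached as far as the arm can. A call is refused whole if a number of a shift passes 0.0625 or a number of a turn 0.188, either way. A call with a gripper value outside its range is refused whole. The fingers move at their own pace and stop on an object; "squeeze" is the grip in N (left out, the last holds). Time passes only in rows, so rows that do not move let the fingers close. It gives the time, the measured TCP pose, the force and the opening at its end, in the units of the state.
- get_obs(): the state, without advancing time (a new reading comes with each control period).
- capture(name): name is "scene" or "top" or "wrist"; returns a dict with "frame" (480x640x3 uint8, red, green, blue), "range_z" (480x640 float32, m along the optical axis (not along the pixel's ray), 0 where there is no reading), "mtx" (3x3 intrinsics, pixels), "R" (3x3) and "t" (3): a world point X has camera coordinates R X + t. Camera axes: x right, y down, z forward; pixel columns grow to the right and rows downward; lengths in m; the calibration is good to about 2 mm. A picture is of the moment at which its call begins.
- close_job(): hands the job in, once; it reports no verdict.
The state is a dict: "clock": time; "joints": joint angles; "qvel": joint speeds; "joint_efforts": joint torques, N m; "eef_pos": TCP position; "tool_rot": TCP orientation; "wrist_force": force on the tool from outside, world axes, zero at the start; "torque": the same for the moment, N m; "gripper_width": finger opening in m.
Only numpy, scipy, OpenCV 4.12 (cv2) and the standard library are available. Lean on these libraries where they do the work, as an engineer would, in place of code of your own. Each camera call takes 0.05 s, during which the arm holds its last target. There are 200 camera calls.

## Working session

There is one attempt and no reset: what is moved stays moved. The work goes in short steps, Python scripts to look and compute and a tool call to move; the robot and the scene stay as the last step left them, time stands still between calls to the robot, and variables do not carry over. Pictures are saved under pics/ and viewed, about 8 in all and at most 12, crops included, and the job is handed in when it is done.

Besides the shell and the picture viewer there is one more tool, called after "Call:" by a JSON object that holds its "name" and its "arguments". servo_tool: Moves the arm, as the interface text tells. Its arguments: {"type":"object","properties":{"rows":{"type":"array","items":{"type":"array","items":{"type":"number"}}},"squeeze":{"type":"number"}},"required":["rows"]}

```bash
ls; mkdir -p pics
python3 - <<'E'
from rig import get_obs, capture
import cv2,numpy as np,pickle
o=get_obs();print(o)
ims=[]
d={}
for n in("scene","top"):
    c=capture(n);d[n]=c
    cv2.imwrite(f"pics/{n}0.png",c["frame"][:,:,::-1]);print(n,c["mtx"],c["R"],c["t"])
pickle.dump(d,open("c0.pkl","wb"))
E
```

```text
pics
{'clock': 0.0, 'joints': array([-1.25200467e+00,  4.23812325e-01,  1.63073238e+00, -2.51403082e-06,
        1.08855868e+00, -1.89661765e-02]), 'qvel': array([ 6.33708320e-05, -9.44329307e-04,  1.15219419e-04, -6.10022789e-04,
        2.79769923e-04, -1.36402046e-03]), 'joint_efforts': array([ 1.71192809e-03, -5.57385027e+01, -2.81744903e+01,  5.67618110e-05,
        7.47875136e-03,  1.31674997e-05]), 'eef_pos': array([ 0.20697772, -0.58914612,  0.23244683]), 'tool_rot': array([-3.09542724e+00, -5.27781263e-01,  3.57707159e-04]), 'wrist_force': array([-0.34661713, -0.19484835,  0.04478009]), 'torque': array([-0.02212588,  0.03924301,  0.00560267]), 'gripper_width': 0.08538733605868408}
scene [[443.95431309   0.         322.36554874]
 [  0.         443.95431309 241.68831519]
 [  0.           0.           1.        ]] [[ 0.06670112  0.99765275 -0.01549038]
 [ 0.71947092 -0.05884737 -0.69202498]
 [-0.6913122   0.03501396 -0.72170733]] [-0.06185455 -0.3203598   1.64635184]
top [[576.872973     0.         307.80724131]
 [  0.         576.872973   233.04796458]
 [  0.           0.           1.        ]] [[-0.03380194 -0.99942692  0.0018058 ]
 [-0.97482579  0.03257135 -0.22057602]
 [ 0.22039079 -0.00921624 -0.97536811]] [0.02635203 0.58937492 1.53169363]
```

View pics/scene0.png

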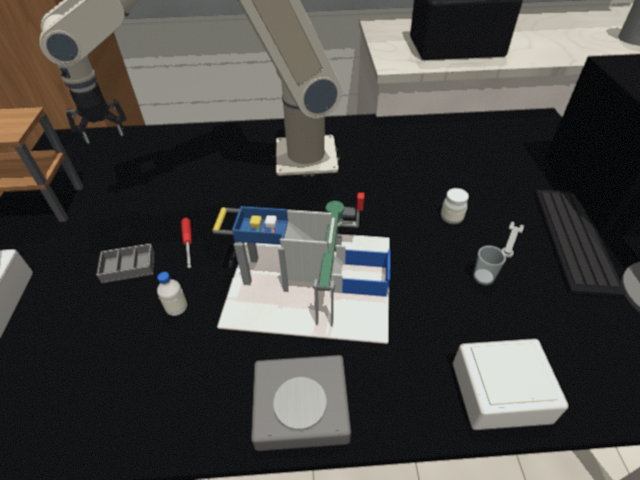

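View pics/top0.png

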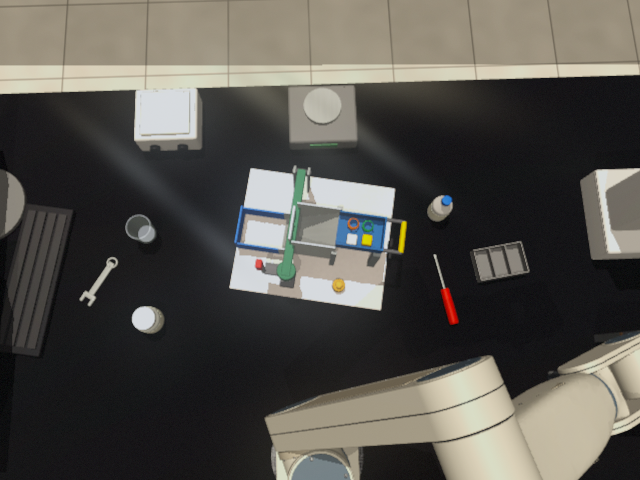

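The feeder's axes lie nearly along the world's. In the top view the handle is at (402,236), the latch tab at (259,265), the weight at (339,285) and the plate corners at about (250,170), (395,188), (380,307), (231,290).

```bash
cat > h.py <<'E'
import numpy as np,cv2
def ray(c,uv,z):
    d=np.linalg.inv(c["mtx"])@np.array([uv[0],uv[1],1.]); C=-c["R"].T@c["t"]; d=c["R"].T@d
    return C+d*(z-C[2])/d[2]
def pts(c,m):
    v,u=np.nonzero(m&(c["range_z"]>0)); z=c["range_z"][v,u]
    P=np.linalg.inv(c["mtx"])@np.vstack([u*z,v*z,z]); return (c["R"].T@(P-c["t"][:,None])).T
def mask(c,lo,hi,box):
    h=cv2.cvtColor(c["frame"],cv2.COLOR_RGB2HSV); m=cv2.inRange(h,lo,hi)>0
    b=np.zeros_like(m); x0,y0,x1,y1=box; b[y0:y1,x0:x1]=1; return m&b
def rect(m):
    v,u=np.nonzero(m); return cv2.minAreaRect(np.c_[u,v].astype(np.float32))
E
python3 - <<'E'
from h import *; import pickle
d=pickle.load(open("c0.pkl","rb")); t=d["top"]; s=d["scene"]
np.set_printoptions(precision=4,suppress=True)
def rep(n,c,m,z):
    r=rect(m); b=cv2.boxPoints(r); P=pts(c,m)
    print(n,m.sum(),r,"ray",ray(c,r[0],z),"depth med",np.median(P,0),"zrange",np.percentile(P[:,2],[5,95]))
    print(np.array([ray(c,q,z)[:2] for q in b]))
    return P
rep("handleT",t,mask(t,(20,120,80),(35,255,255),(390,210,420,260)),.204)
rep("handleS",s,mask(s,(20,120,80),(35,255,255),(205,200,237,240)),.199)
rep("tabT",t,mask(t,(0,150,60),(8,255,255),(245,250,275,280)),.209)
rep("tabS",s,mask(s,(0,150,60),(8,255,255),(345,185,375,215)),.189)
# plate, points with 0<z<.02
P=pts(t,mask(t,(0,0,120),(180,60,255),(220,160,405,315))); P=P[(P[:,2]>0.0)&(P[:,2]<.016)]
r=cv2.minAreaRect(P[:,:2].astype(np.float32)); print("plate",r,cv2.boxPoints(r))
# bracket: tray blue
rep("tray",t,mask(t,(100,120,40),(125,255,255),(335,205,388,255)),.211)
E
```

```text
handleT 201 ((402.06707763671875, 236.39633178710938), (6.405029296875, 31.472990036010742), 6.34019136428833) ray [ 0.5421 -0.2294  0.204 ] depth med [ 0.5465 -0.2298  0.2038] zrange [-0.0005  0.2096]
[[ 0.5034 -0.2143]
 [ 0.5837 -0.2286]
 [ 0.5813 -0.2446]
 [ 0.501  -0.2301]]
handleS 161 ((219.77587890625, 218.8103485107422), (6.870728015899658, 25.8116512298584), 21.801406860351562) ray [ 0.5373 -0.231   0.199 ] depth med [ 0.5365 -0.2309  0.2044] zrange [-0.0003  0.2083]
[[ 0.5747 -0.2471]
 [ 0.4867 -0.2315]
 [ 0.4982 -0.214 ]
 [ 0.585  -0.2305]]
tabT 43 ((258.5, 263.5), (7.0, 5.0), 90.0) ray [0.4841 0.133  0.209 ] depth med [0.4836 0.1321 0.2091] zrange [0.2029 0.214 ]
[[0.4932 0.139 ]
 [0.4927 0.1266]
 [0.4751 0.1269]
 [0.4755 0.1393]]
tabS 126 ((360.5, 201.0), (18.0, 7.0), 90.0) ray [0.488  0.1337 0.189 ] depth med [0.4952 0.1334 0.19  ] zrange [0.0004 0.2106]
[[0.4505 0.1289]
 [0.4521 0.1478]
 [0.524  0.1382]
 [0.5225 0.1202]]
plate ((0.6045570373535156, -0.012266069650650024), (0.43237388134002686, 0.38861900568008423), 79.7740478515625) [[ 0.375  -0.1905]
 [ 0.7574 -0.2595]
 [ 0.8342  0.166 ]
 [ 0.4517  0.235 ]]
tray 1075 ((360.888671875, 231.21603393554688), (47.4954719543457, 35.81373596191406), 8.841814041137695) ray [ 0.5574 -0.1256  0.211 ] depth med [ 0.5658 -0.1351  0.1768] zrange [0.1705 0.2129]
[[ 0.5236 -0.0581]
 [ 0.6146 -0.0761]
 [ 0.5915 -0.1938]
 [ 0.5011 -0.1743]]
```

Call:
{"name": "servo_tool", "arguments": {"rows": [[0.45,0,0,0.035,0,0,0],[0.45,0.02,0.02,0.035,0,0,-0.043],[0.45,0.03,0.032,0,0,0,-0.047],[0.45,0.03,0.032,0,0,0,-0.047],[0.45,0.03,0.032,0,0,0,-0.047],[0.45,0.03,0.032,0,0,0,-0.047],[0.45,0.03,0.032,0,0,0,-0.047],[0.45,0.03,0.032,0,0,0,-0.047],[0.45,0.03,0.032,0,0,0,-0.047],[0.45,0.03,0.032,0,0,0,-0.047],[0.45,0.03,0.032,0,0,0,-0.047],[0.45,0.03,0.032,0,0,0,-0.047],[0.45,0.015,0.019,0,0,0,0],[0.45,0,0,0,0,0,0],[0.45,0,0,0,0,0,0]], "squeeze": 60}}

```text
clock: 1.98
eef_pos: [0.5416, -0.231, 0.3029]
tool_rot: [3.13, -0.275, -0.001]
wrist_force: [-0.4, 0.1, 0.4]
gripper_width: 0.0385
```

Run:
```python
from rig import get_obs, capture
import cv2,pickle
from h import *
o=get_obs();print(o)
c=capture("wrist");pickle.dump(c,open("w1.pkl","wb"))
cv2.imwrite("pics/w1.png",c["frame"][:,:,::-1])
m=mask(c,(20,120,80),(35,255,255),(0,0,640,480))
n,l,s,ce=cv2.connectedComponentsWithStats(m.astype(np.uint8))
for i in range(1,n):
    if s[i,4]>300:
        q=l==i;r=rect(q);print(s[i],r,"ray",ray(c,r[0],.199),"med",np.median(pts(c,q),0),[ray(c,b,.199)[:2].round(4) for b in cv2.boxPoints(r)])
```

```text
{'clock': 1.975, 'joints': array([-4.23162280e-01,  2.98245709e-01,  1.64504632e+00, -3.34805947e-04,
        1.19913350e+00,  1.32292012e+00]), 'qvel': array([-0.01349729, -0.00397743,  0.00207284, -0.00021463,  0.00131176,
        0.00308768]), 'joint_efforts': array([ 8.15806836e-01, -4.98747146e+01, -3.04609215e+01,  4.31765174e-02,
       -7.39100069e-03,  6.39054153e-03]), 'eef_pos': array([ 0.54158139, -0.23096362,  0.30288094]), 'tool_rot': array([ 3.12953084e+00, -2.74794090e-01, -1.39662906e-03]), 'wrist_force': array([-0.40044221,  0.11489712,  0.41126378]), 'torque': array([0.00935819, 0.01577706, 0.00522646]), 'gripper_width': 0.0385218757530653}
[ 315  170   25  131 2932] ((327.0, 235.0), (130.0, 24.0), 90.0) ray [ 0.54344081 -0.23134338  0.199     ] med [ 0.54498303 -0.23151357  0.2039948 ] [array([ 0.5836, -0.2313]), array([ 0.5811, -0.2452]), array([ 0.4996, -0.2314]), array([ 0.5023, -0.2162])]
[ 172  233   45   46 1874] ((194.0, 255.5), (45.0, 44.0), 90.0) ray [ 0.54494959 -0.14768967  0.199     ] med [ 0.54321093 -0.14529032  0.19347141] [array([ 0.5613, -0.1382]), array([ 0.5566, -0.1647]), array([ 0.528 , -0.1575]), array([ 0.5329, -0.1301])]
```

View pics/w1.png

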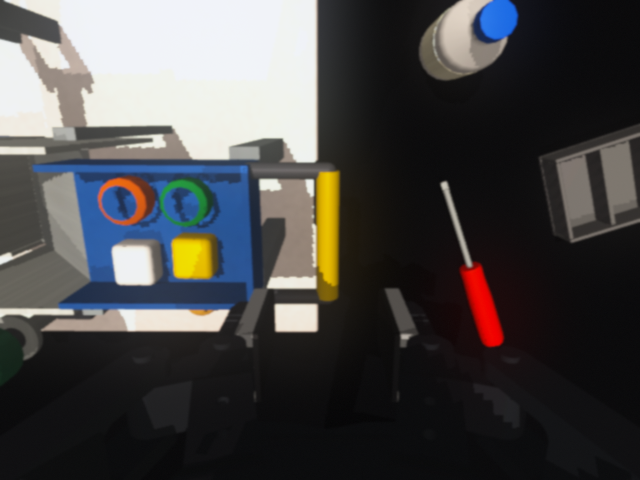

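The handle is at (0.543, -0.231), and the bar (column 327) is parallel to the pads. I'll descend and grip.

Call:
{"name": "servo_tool", "arguments": {"rows": [[0.45,0.001,0,-0.03,0,0,0],[0.45,0,0,-0.03,0,0,0],[0.45,0,0,-0.02,0,0,0],[0.45,0,0,-0.018,0,0,0],[0.45,0,0,0,0,0,0],[0,0,0,0,0,0,0],[0,0,0,0,0,0,0],[0,0,0,0,0,0,0],[0,0,0,0,0,0,0],[0,0,0,0,0,0,0]]}}

```text
clock: 3.28
eef_pos: [0.5444, -0.2319, 0.2078]
tool_rot: [3.127, -0.274, 0.006]
wrist_force: [-2.2, -2.4, 9.0]
gripper_width: -0.0005
```

Run:
```python
from rig import get_obs, capture
import cv2,pickle
from h import *
d={n:capture(n) for n in("wrist","scene","top")}
pickle.dump(d,open("c2.pkl","wb"))
s=cv2.resize(d["scene"]["frame"][150:300,180:330],(450,450)); w=d["wrist"]["frame"][:450,150:500]
cv2.imwrite("pics/w2.png",np.hstack([s,w])[:,:,::-1])
print({k:np.round(v,3) for k,v in get_obs().items()})
```

```text
{'clock': np.float64(3.425), 'joints': array([-4.220e-01,  4.030e-01,  1.729e+00, -1.000e-03,  1.005e+00,
        1.324e+00]), 'qvel': array([ 0.001,  0.   , -0.001, -0.   , -0.001,  0.001]), 'joint_efforts': array([ 1.8100e+00, -4.8043e+01, -2.3815e+01,  7.8200e-01, -1.7000e-01,
        1.0000e-03]), 'eef_pos': array([ 0.544, -0.232,  0.208]), 'tool_rot': array([ 3.127, -0.274,  0.006]), 'wrist_force': array([-1.759, -2.792,  7.957]), 'torque': array([-0.518,  0.256, -0.013]), 'gripper_width': np.float64(-0.0)}
```

View pics/w2.png

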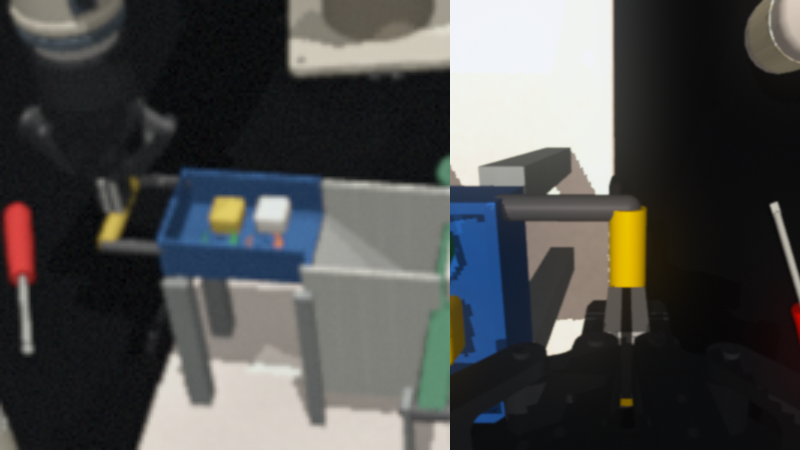

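Run:
```python
import pickle
from h import *
np.set_printoptions(precision=4,suppress=True)
d=pickle.load(open("c2.pkl","rb")); w=d["wrist"]
print("cam",-w["R"].T@w["t"], w["R"])
def at(u,v):
    m=np.zeros((480,640),bool);m[v-1:v+2,u-1:u+2]=1;return np.median(pts(w,m),0)
for u,v in [(328,220),(328,250),(328,280),(318,295),(338,295),(318,310),(338,310),(315,325),(341,325),(327,403)]:print(u,v,at(u,v))
t=d["top"]
m=mask(t,(20,120,80),(35,255,255),(390,210,420,260));P=pts(t,m);print("top bar z",np.percentile(P[:,2],[10,50,90]))
m=mask(w,(20,120,80),(35,255,255),(300,190,360,290));P=pts(w,m);print("wrist bar",np.percentile(P[:,2],[10,50,90,98]),np.median(P,0))
```

```text
cam [ 0.6115 -0.2428  0.3478] [[-0.1753 -0.9845  0.0026]
 [-0.9491  0.1697  0.2652]
 [-0.2615  0.0441 -0.9642]]
328 220 [ 0.5789 -0.2381  0.205 ]
328 250 [ 0.5682 -0.2362  0.2046]
328 280 [ 0.5566 -0.2342  0.2054]
318 295 [ 0.5564 -0.2305  0.217 ]
338 295 [ 0.5551 -0.2373  0.2167]
318 310 [ 0.5562 -0.2307  0.2282]
338 310 [ 0.5551 -0.2369  0.2282]
315 325 [ 0.5561 -0.23    0.238 ]
341 325 [ 0.555  -0.2375  0.2386]
327 403 [ 0.5042 -0.2246  0.205 ]Traceback (most recent call last):
  File "<stdin>", line 10, in <module>
    return _quantile_unchecked(
        a, q, axis, out, overwrite_input, method, keepdims, weights)
    return _ureduce(a,
                    func=_quantile_ureduce_func,
    ...<5 lines>...
                    overwrite_input=overwrite_input,
                    method=method)
    r = func(a, **kwargs)
    result = _quantile(arr,
                       quantiles=q,
    ...<2 lines>...
                       out=out,
                       weights=wgt)
    slices_having_nans = np.isnan(arr[-1, ...])
                                  ~~~^^^^^^^^^
IndexError: index -1 is out of bounds for axis 0 with size 0
```

Run:
```python
import pickle
from h import *
np.set_printoptions(precision=4,suppress=True)
w=pickle.load(open("w1.pkl","rb"))
print("w1 cam",-w["R"].T@w["t"],w["mtx"][0,0])
P=pts(w,np.ones((480,640),bool)); e=np.array([.5416,-.231,.3029])
f=np.array([.1754,.9845]);Q=P-e; s=Q[:,:2]@f; x=Q[:,:2]@np.array([f[1],-f[0]])
k=(abs(s)<.06)&(abs(x)<.03)&(Q[:,2]>-.05)
for sg in(-1,1):
    q=k&(s*sg>0); print("open finger",sg,"lowest dz",np.percentile(Q[q,2],[0.5,2,10]),"s",np.percentile(s[q&(Q[:,2]<.02)],[2,50,98]),"x",np.percentile(x[q&(Q[:,2]<.02)],[2,98]))
d=pickle.load(open("c2.pkl","rb")); e=np.array([.5444,-.2319,.2078])
for n in("wrist","scene","top"):
    P=pts(d[n],np.ones((480,640),bool));Q=P-e;s=Q[:,:2]@f; x=Q[:,:2]@np.array([f[1],-f[0]])
    k=(abs(s)<.03)&(abs(x)<.016)&(Q[:,2]>-.06)&(Q[:,2]<.04)
    print(n,k.sum(),"near gripper: dz hist",np.histogram(Q[k,2],np.arange(-.06,.045,.01))[0], [ (round(a,3),s[k&(abs(Q[:,2]-a)<.003)].round(3)[[0,-1]] if (k&(abs(Q[:,2]-a)<.003)).any() else None) for a in np.arange(-.03,.03,.006)])
```

```text
w1 cam [ 0.6093 -0.2423  0.4425] 412.113410105799
open finger -1 lowest dz [0.0046 0.0125 0.0404] s [-0.0314 -0.0199 -0.0182] x [-0.0093  0.0118]
open finger 1 lowest dz [0.0046 0.0129 0.0413] s [0.0199 0.0216 0.0331] x [-0.0093  0.0118]
wrist 5025 near gripper: dz hist [   0    0    0    0    0  609  629 1037 1102 1648] [(np.float64(-0.03), None), (np.float64(-0.024), None), (np.float64(-0.018), None), (np.float64(-0.012), array([ 0.007, -0.006])), (np.float64(-0.006), array([-0.006, -0.006])), (np.float64(-0.0), array([ 0.003, -0.006])), (np.float64(0.006), array([ 0.007, -0.008])), (np.float64(0.012), array([ 0.006, -0.009])), (np.float64(0.018), array([ 0.004, -0.012])), (np.float64(0.024), array([ 0.006, -0.012]))]
scene 150 near gripper: dz hist [ 0  0  0  0  0 20 25 35 40 30] [(np.float64(-0.03), None), (np.float64(-0.024), None), (np.float64(-0.018), None), (np.float64(-0.012), None), (np.float64(-0.006), array([0.008, 0.008])), (np.float64(-0.0), array([0.009, 0.005])), (np.float64(0.006), array([0.007, 0.007])), (np.float64(0.012), array([0.015, 0.008])), (np.float64(0.018), array([-0.012,  0.008])), (np.float64(0.024), array([0.012, 0.003]))]
top 0 near gripper: dz hist [0 0 0 0 0 0 0 0 0 0] [(np.float64(-0.03), None), (np.float64(-0.024), None), (np.float64(-0.018), None), (np.float64(-0.012), None), (np.float64(-0.006), None), (np.float64(-0.0), None), (np.float64(0.006), None), (np.float64(0.012), None), (np.float64(0.018), None), (np.float64(0.024), None)]
```

The measured fingertips lie level with the reported TCP, about 23 mm higher than the data sheet says. The fingers therefore shut on top of the bar. I'll lift, reopen, and go about 23 mm deeper.

Call:
{"name": "servo_tool", "arguments": {"rows": [[0,0,0,0.03,0,0,0],[0.45,0,0,0,0,0,0],[0.45,0,0,0,0,0,0],[0.45,0,0,0,0,0,0],[0.45,0,0,0,0,0,0],[0.45,0,0,-0.015,0,0,0],[0.45,0,0,-0.015,0,0,0],[0.45,0,0,-0.013,0,0,0],[0.45,0,0,-0.01,0,0,0],[0.45,0,0,0,0,0,0]]}}

```text
clock: 4.68
eef_pos: [0.5426, -0.2304, 0.181]
tool_rot: [-3.129, 0.275, 0.003]
wrist_force: [0.7, 0.3, -0.6]
gripper_width: 0.0386
```

Call:
{"name": "servo_tool", "arguments": {"rows": [[0,0,0,0,0,0,0],[0,0,0,0,0,0,0],[0,0,0,0,0,0,0],[0,0,0,0,0,0,0],[0,0,0,0,0,0,0]]}}

```text
clock: 5.3
eef_pos: [0.5433, -0.232, 0.1829]
tool_rot: [3.127, -0.275, 0.002]
wrist_force: [-1.3, -4.9, -0.9]
gripper_width: 0.0121
```

Call:
{"name": "servo_tool", "arguments": {"rows": [[0,0.0003,0.0018,0.0082,0,0,0],[0,0.0003,0.0018,0.0082,0,0,0],[0,0.0005,0.0026,0.008,0,0,0],[0,0.0005,0.0026,0.008,0,0,0],[0,0.0006,0.0033,0.0077,0,0,0],[0,0.0006,0.0033,0.0077,0,0,0]]}}

```text
clock: 6.05
eef_pos: [0.546, -0.2171, 0.231]
tool_rot: [3.126, -0.274, 0.002]
wrist_force: [-0.7, -6.3, -1.3]
gripper_width: 0.0121
```

Run:
```python
from rig import get_obs, capture
import cv2,pickle
from h import *
c=capture("scene")
cv2.imwrite("pics/s3.png",cv2.resize(c["frame"][150:300,180:330],(450,450))[:,:,::-1])
```

```text
(no output)
```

View pics/s3.png

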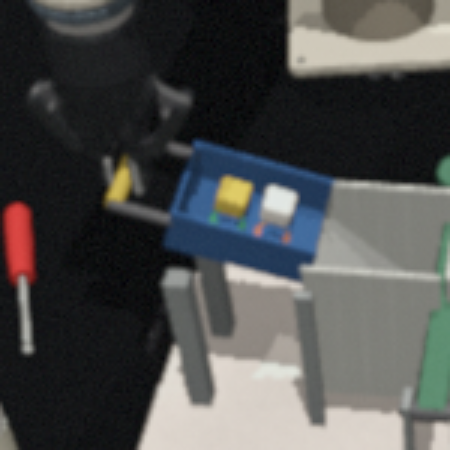

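The bar is held between the pads and the tray is rising; the pieces are still in it. I'll carry on to about 1.1 rad.

Call:
{"name": "servo_tool", "arguments": {"rows": [[0,0.0007,0.0041,0.0073,0,0,0],[0,0.0007,0.0041,0.0073,0,0,0],[0,0.0008,0.0047,0.0068,0,0,0],[0,0.0008,0.0047,0.0068,0,0,0],[0,0.001,0.0054,0.0063,0,0,0],[0,0.001,0.0054,0.0063,0,0,0],[0,0.0011,0.006,0.0058,0,0,0],[0,0.0011,0.006,0.0058,0,0,0],[0,0.0012,0.0066,0.005,0,0,0],[0,0.0012,0.0066,0.005,0,0,0],[0,0.0013,0.007,0.0044,0,0,0],[0,0.0013,0.007,0.0044,0,0,0],[0,0.0013,0.0074,0.0037,0,0,0],[0,0.0013,0.0074,0.0037,0,0,0],[0,0.0014,0.0077,0.0029,0,0,0],[0,0.0014,0.0077,0.0029,0,0,0],[0,0,0,0,0,0,0],[0,0,0,0,0,0,0]]}}

```text
clock: 8.35
eef_pos: [0.5646, -0.1198, 0.3187]
tool_rot: [3.125, -0.274, 0.009]
wrist_force: [-6.6, -8.2, 17.8]
gripper_width: 0.0116
```

Run:
```python
from rig import get_obs, capture
import cv2,pickle
from h import *
a=capture("scene");b=capture("top")
cv2.imwrite("pics/s4.png",np.hstack([cv2.resize(a["frame"][150:300,200:350],(390,390)),cv2.resize(b["frame"][160:310,235:385],(390,390))])[:,:,::-1])
```

```text
(no output)
```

View pics/s4.png

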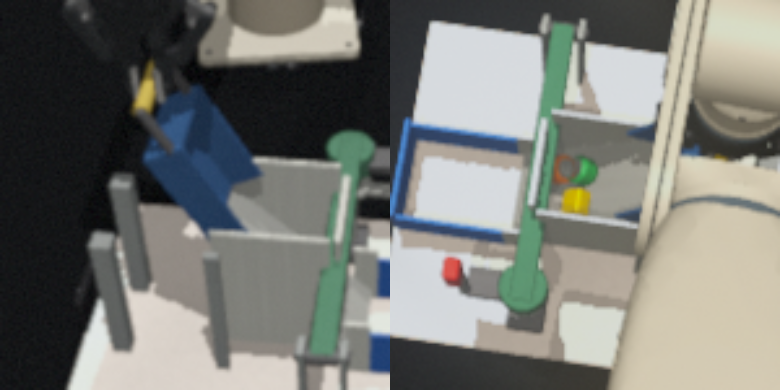

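Run:
```python
from rig import get_obs, capture
import cv2,pickle
from h import *
a=capture("wrist");b=capture("top")
cv2.imwrite("pics/s5.png",np.hstack([cv2.resize(a["frame"],(400,300)),cv2.resize(b["frame"][190:260,285:355],(300,300),interpolation=cv2.INTER_NEAREST)])[:,:,::-1])
```

```text
(no output)
```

View pics/s5.png

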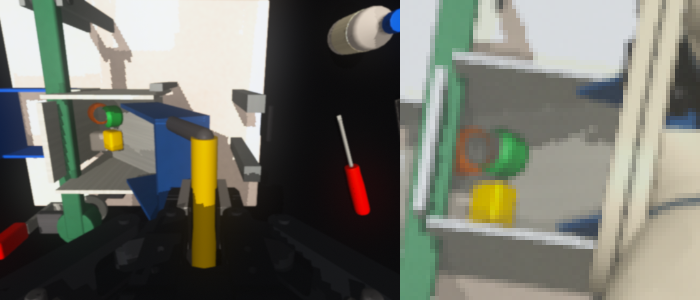

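Orange, green and yellow lie at the gate. White was ahead of yellow, so it is probably under the tongue's edge. I'll lay the tray back by the reverse path.

Call:
{"name": "servo_tool", "arguments": {"rows": [[0,-0.0014,-0.0077,-0.0029,0,0,0],[0,-0.0014,-0.0077,-0.0029,0,0,0],[0,-0.0013,-0.0074,-0.0037,0,0,0],[0,-0.0013,-0.0074,-0.0037,0,0,0],[0,-0.0013,-0.007,-0.0044,0,0,0],[0,-0.0013,-0.007,-0.0044,0,0,0],[0,-0.0012,-0.0066,-0.005,0,0,0],[0,-0.0012,-0.0066,-0.005,0,0,0],[0,-0.0011,-0.006,-0.0058,0,0,0],[0,-0.0011,-0.006,-0.0058,0,0,0],[0,-0.001,-0.0054,-0.0063,0,0,0],[0,-0.001,-0.0054,-0.0063,0,0,0],[0,-0.0008,-0.0047,-0.0068,0,0,0],[0,-0.0008,-0.0047,-0.0068,0,0,0],[0,-0.0007,-0.0041,-0.0073,0,0,0],[0,-0.0007,-0.0041,-0.0073,0,0,0]]}}

```text
clock: 10.55
eef_pos: [0.5471, -0.2163, 0.2309]
tool_rot: [3.128, -0.275, 0.005]
wrist_force: [3.3, -4.9, 1.2]
gripper_width: 0.0116
```

Call:
{"name": "servo_tool", "arguments": {"rows": [[0,-0.0006,-0.0033,-0.0077,0,0,0],[0,-0.0006,-0.0033,-0.0077,0,0,0],[0,-0.0005,-0.0026,-0.008,0,0,0],[0,-0.0005,-0.0026,-0.008,0,0,0],[0,-0.0003,-0.0018,-0.0082,0,0,0],[0,-0.0003,-0.0018,-0.0082,0,0,0],[0,0,0,0,0,0,0],[0,0,0,0,0,0,0]]}}

```text
clock: 11.55
eef_pos: [0.5442, -0.2318, 0.1824]
tool_rot: [3.128, -0.275, 0.004]
wrist_force: [4.0, -6.8, 0.4]
gripper_width: 0.012
```

Run:
```python
from rig import get_obs, capture
import cv2,pickle
from h import *
a=capture("wrist");b=capture("top");s=capture("scene")
cv2.imwrite("pics/s6.png",np.hstack([cv2.resize(s["frame"][180:300,220:340],(400,400)),cv2.resize(b["frame"][190:270,285:405],(400,400),interpolation=cv2.INTER_NEAREST)])[:,:,::-1])
```

```text
(no output)
```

View pics/s6.png

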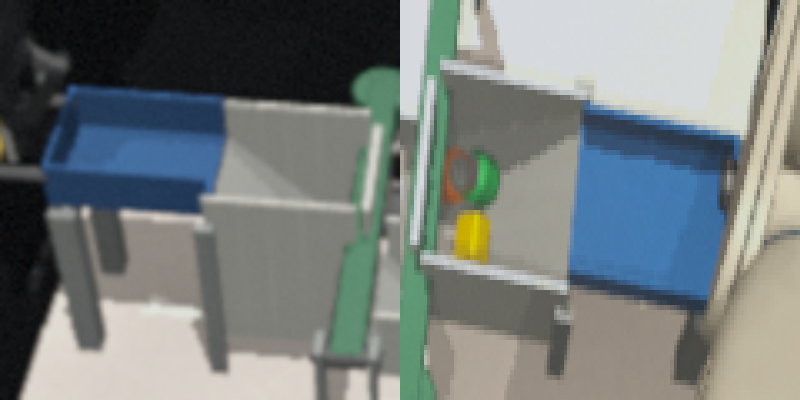

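The tray is empty and level. In the top crop orange and green show at (470,178), and yellow at (472,237) has a sliver of white at (447,235), so all four are in the hopper. Next I'll release the handle and move over the latch tab.

Call:
{"name": "servo_tool", "arguments": {"rows": [[0.45,0,0,0,0,0,0],[0.45,0,0,0,0,0,0],[0.45,0,0,0,0,0,0],[0.45,0,0,0.015,0,0,0],[0.45,0,0,0.025,0,0,0],[0.6,0,0,0.04,0,0,0],[0.6,0,0.005,0.03,0,0,0],[0.6,-0.006,0.036,0,0,0,0],[0.6,-0.006,0.036,0,0,0,0],[0.6,-0.006,0.036,0,0,0,0],[0.6,-0.006,0.036,0,0,0,0],[0.6,-0.006,0.036,0,0,0,0],[0.6,-0.006,0.036,0,0,0,0],[0.6,-0.006,0.036,0,0,0,0],[0.6,-0.006,0.036,0,0,0,0],[0.6,-0.006,0.036,0,0,0,0],[0.6,-0.005,0.036,0,0,0,0],[0.6,0,0,0,0,0,0],[0.6,0,0,0,0,0,0]]}}

```text
clock: 14.08
eef_pos: [0.4842, 0.1341, 0.2929]
tool_rot: [3.13, -0.274, 0.001]
wrist_force: [-1.0, -0.3, -0.2]
gripper_width: 0.0512
```

Run:
```python
from rig import get_obs, capture
import cv2,pickle
from h import *
np.set_printoptions(precision=4,suppress=True)
o=get_obs();print(o["eef_pos"],o["joints"],o["tool_rot"])
c=capture("wrist");t=capture("top")
cv2.imwrite("pics/w7.png",c["frame"][:,:,::-1])
m=mask(c,(0,150,60),(8,255,255),(0,0,640,480))
n,l,s,ce=cv2.connectedComponentsWithStats(m.astype(np.uint8))
for i in range(1,n):
    if s[i,4]>200:
        P=pts(c,l==i);print(s[i],"med",np.median(P,0)); T=P[(P[:,2]>.204)&(P[:,2]<.214)]
        if len(T): r=cv2.minAreaRect(T[:,:2].astype(np.float32));print("top face",len(T),r)
P=pts(t,mask(t,(20,120,80),(35,255,255),(390,210,420,260)));P=P[P[:,2]>.1];print("handle z",np.median(P,0) if len(P) else None)
```

```text
[0.4842 0.1341 0.2929] [ 0.2467  0.1705  1.8371 -0.0003  1.1332  1.9923] [ 3.1296 -0.2739  0.0012]
[ 315  211   29   50 1252] med [0.4895 0.132  0.209 ]
top face 1006 ((0.4876271188259125, 0.1326482743024826), (0.015523814596235752, 0.021648330613970757), 79.49388885498047)
handle z [ 0.5402 -0.2281  0.205 ]
```

View pics/w7.png

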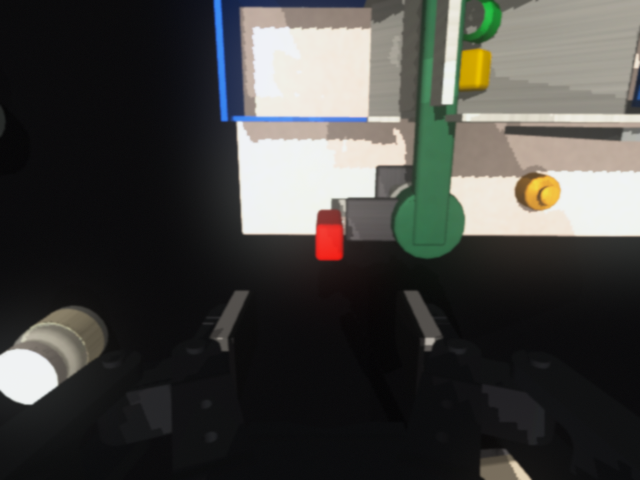

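The tab is at pixel (329,235) and fits its size: (0.4876, 0.1326), top face 15.5 x 21.6 mm at z 0.209. The handle is back at its starting height. I'll check the heights beside the tab where the -y finger goes.

Run:
```python
from rig import capture
from h import *
np.set_printoptions(precision=4,suppress=True)
c=capture("wrist");f=np.array([.178,.984]);g=np.array([.984,-.178])
for u,v in [(338,205),(350,215),(370,220),(385,220),(398,222),(405,222),(430,230),(430,250),(372,190)]:
    m=np.zeros((480,640),bool);m[v-1:v+2,u-1:u+2]=1;p=np.median(pts(c,m),0);q=p[:2]-[.4876,.1326];print(u,v,"z",p[2],"y_f",q@f,"x_f",q@g)
```

```text
338 205 z 0.10746140636366062 y_f -0.008544637882413483 x_f 0.0020113151748366517
350 215 z 0.15224127514902958 y_f -0.015748920863362055 x_f 0.002973896487606348
370 220 z 0.15138973040001677 y_f -0.02968159613596791 x_f -0.0005493238643347129
385 220 z 0.1514416190084899 y_f -0.04028113700372795 x_f -0.0007609229944853196
398 222 z 0.16388423150644832 y_f -0.04717498359909276 x_f 0.0010240166386270874
405 222 z 0.16445404758626692 y_f -0.051667095818540336 x_f 0.001124761223964114
430 230 z 0.1650640273207109 y_f -0.06867463964829155 x_f -0.00412796417950207
430 250 z 0.16397548054402872 y_f -0.06971669013226335 x_f -0.018348989900346238
372 190 z 0.006955791942968715 y_f -0.04692500058011329 x_f -0.002262885057021062
```

Call:
{"name": "servo_tool", "arguments": {"rows": [[0.45,0.0035,-0.0015,-0.03,0,0,0],[0.45,0,0,-0.03,0,0,0],[0.45,0,0,-0.03,0,0,0],[0.45,0,0,-0.015,0,0,0],[0.45,0,0,-0.012,0,0,0],[0.45,0,0,0,0,0,0],[0,0,0,0,0,0,0],[0,0,0,0,0,0,0],[0,0,0,0,0,0,0],[0,0,0,0,0,0,0],[0,0,0,0,0,0,0]], "squeeze": 70}}

```text
clock: 15.6
eef_pos: [0.4881, 0.1321, 0.176]
tool_rot: [3.129, -0.275, 0.002]
wrist_force: [0.5, -5.5, 2.1]
gripper_width: 0.0151
```

Call:
{"name": "servo_tool", "arguments": {"rows": [[0,0.0007,0.004,0,0,0,0],[0,0.0007,0.004,0,0,0,0],[0,0.0007,0.004,0,0,0,0],[0,0.0007,0.004,0,0,0,0],[0,0.0007,0.0035,0,0,0,0],[0,0,0,0,0,0,0],[0,0,0,0,0,0,0]]}}

```text
clock: 16.48
eef_pos: [0.4914, 0.1506, 0.1759]
tool_rot: [3.127, -0.274, 0.002]
wrist_force: [-0.2, -11.5, 2.5]
gripper_width: 0.0149
```

Call:
{"name": "servo_tool", "arguments": {"rows": [[0,0.0021,-0.0004,0.0135,0,0,0],[0,0.0028,-0.0005,0.0133,0,0,0],[0,0.0034,-0.0006,0.0132,0,0,0],[0,0.004,-0.0007,0.013,0,0,0]]}}

```text
clock: 16.98
eef_pos: [0.5026, 0.1477, 0.2275]
tool_rot: [3.125, -0.274, -0.004]
wrist_force: [5.0, -12.1, -11.2]
gripper_width: 0.0149
```

Call:
{"name": "servo_tool", "arguments": {"rows": [[0,0.0047,-0.0009,0.0128,0,0,0],[0,0.0053,-0.001,0.0125,0,0,0],[0,0.0059,-0.0011,0.0122,0,0,0],[0,0.0065,-0.0012,0.0119,0,0,0],[0,0.0071,-0.0013,0.0116,0,0,0],[0,0.0077,-0.0014,0.0112,0,0,0],[0,0.0082,-0.0015,0.0108,0,0,0],[0,0,0,0,0,0,0],[0,0,0,0,0,0,0],[0,0,0,0,0,0,0],[0,0,0,0,0,0,0],[0,0,0,0,0,0,0],[0,0,0,0,0,0,0],[0,0,0,0,0,0,0],[0,0,0,0,0,0,0]]}}

```text
clock: 18.85
eef_pos: [0.547, 0.1391, 0.3097]
tool_rot: [3.124, -0.275, -0.007]
wrist_force: [-1.7, -10.9, -8.1]
gripper_width: 0.015
```

Run:
```python
from rig import get_obs, capture
import cv2,pickle
from h import *
a=capture("wrist");b=capture("top");s=capture("scene")
pickle.dump((a,b,s),open("c8.pkl","wb"))
cv2.imwrite("pics/s8.png",np.hstack([cv2.resize(s["frame"][180:300,280:400],(400,400)),cv2.resize(b["frame"][170:310,230:370],(400,400),interpolation=cv2.INTER_NEAREST)])[:,:,::-1])
```

```text
(no output)
```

View pics/s8.png

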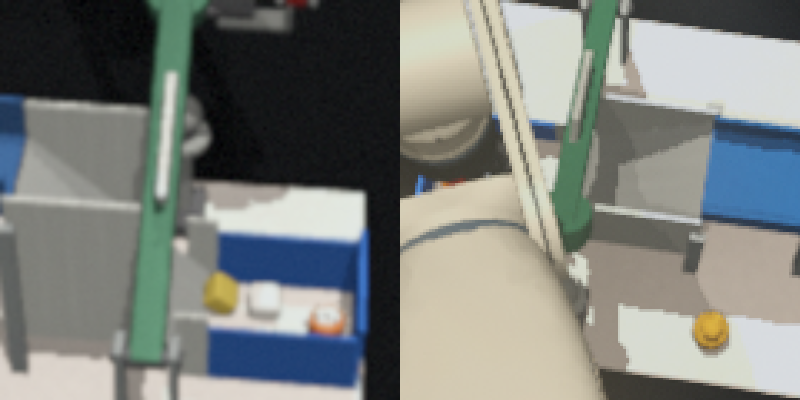

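The tongue is raised. Orange, white and a tilted yellow are in or near the bin; green is hidden. I'll wait a moment and measure.

Call:
{"name": "servo_tool", "arguments": {"rows": [[0,0,0,0,0,0,0],[0,0,0,0,0,0,0],[0,0,0,0,0,0,0],[0,0,0,0,0,0,0]]}}

```text
clock: 19.5
eef_pos: [0.547, 0.1391, 0.3097]
tool_rot: [3.124, -0.275, -0.007]
wrist_force: [-0.8, -10.3, -6.4]
gripper_width: 0.0151
```

Run:
```python
from rig import get_obs, capture
import cv2,pickle
from h import *
np.set_printoptions(precision=3,suppress=True)
f=np.array([.178,.984]);g=np.array([.984,-.178]);O=np.array([.5915,.0472])
for n,box in(("scene",(300,225,400,320)),("wrist",(0,0,640,480)),("top",(225,160,345,260))):
    c=capture(n)
    if n=="scene": cS=c
    if n=="wrist": W=c
    for nm,lo,hi in(("orange",(3,150,90),(14,255,255)),("yellow",(20,130,70),(33,255,255)),("green",(50,170,50),(75,255,255)),("white",(0,0,190),(180,40,255)),("blue",(100,120,40),(125,255,255))):
        m=mask(c,lo,hi,box);P=pts(c,m)
        if len(P)<4: continue
        q=P[:,:2]-O; F=np.c_[q@g,q@f,P[:,2]]
        k=(abs(F[:,0])<.07)&(F[:,1]>-.12)&(F[:,1]<.17)&(F[:,2]>.011 if nm!="blue" else F[:,2]>0)&(F[:,2]<.1)
        F=F[k]
        if len(F)>3: print(n,nm,len(F),"med",np.median(F,0),"lo",np.percentile(F,3,0),"hi",np.percentile(F,97,0))
cv2.imwrite("pics/s9.png",np.hstack([cv2.resize(W["frame"],(400,300)),cv2.resize(cS["frame"][220:300,320:400],(300,300))])[:,:,::-1])
o=get_obs();print(o["clock"],o["eef_pos"],o["wrist_force"])
```

```text
scene orange 5 med [0.008 0.133 0.028] lo [0.008 0.118 0.025] hi [0.01  0.136 0.028]
scene yellow 80 med [-0.015  0.039  0.033] lo [-0.03   0.028  0.021] hi [-0.006  0.05   0.041]
scene white 189 med [-0.013  0.076  0.027] lo [-0.052 -0.07   0.011] hi [0.068 0.134 0.08 ]
scene blue 1248 med [0.042 0.101 0.045] lo [-0.051  0.039  0.014] hi [0.056 0.152 0.083]
wrist orange 198 med [0.    0.125 0.027] lo [-0.016  0.113  0.024] hi [0.01  0.139 0.029]
wrist yellow 744 med [-0.021  0.04   0.032] lo [-0.034  0.026  0.025] hi [-0.009  0.052  0.038]
wrist white 1025 med [-0.019  0.07   0.027] lo [-0.05  0.01  0.02] hi [0.054 0.088 0.083]
wrist blue 3619 med [-0.002  0.148  0.069] lo [-0.05   0.042  0.026] hi [0.053 0.153 0.083]
top white 20 med [0.016 0.034 0.014] lo [-0.025 -0.037  0.011] hi [0.059 0.095 0.093]
top blue 23 med [-0.024  0.15   0.076] lo [-0.036  0.039  0.066] hi [0.051 0.154 0.091]
19.65 [0.547 0.139 0.31 ] [ -0.407 -12.179  -7.215]
```

View pics/s9.png

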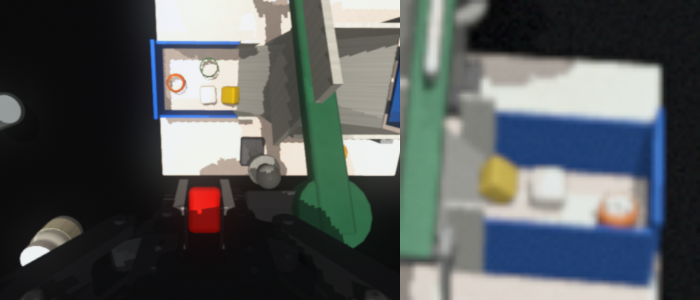

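All four pieces are in the bin. In the wrist view orange is at (176,83), green at (208,68), white at (208,95) and yellow at (230,95). I'll confirm nothing has moved since the previous frame, then hand in.

Run:
```python
from rig import get_obs, capture, close_job
import pickle
from h import *
a=pickle.load(open("c8.pkl","rb"))[0]; c=capture("wrist"); r=[]
for nm,lo,hi in(("orange",(3,150,90),(14,255,255)),("yellow",(20,130,70),(33,255,255))):
    p=[np.median(pts(x,mask(x,lo,hi,(240,90,400,180))),0) for x in(a,c)]; r.append(np.linalg.norm(p[0]-p[1])); print(nm,p,r[-1])
d=np.abs(a["frame"][90:180,250:390].astype(int)-c["frame"][90:180,250:390]).max(2); print("bin pixels changed",(d>40).sum())
if max(r)<.004 and (d>40).sum()<150: print(close_job())
```

```text
orange [array([0.61409585, 0.17113727, 0.02701025]), array([0.61426415, 0.17127134, 0.02683684])] 0.0002763459019342647
yellow [array([0.57763023, 0.08995894, 0.03187549]), array([0.57769246, 0.09006351, 0.03224277])] 0.00038691546902287554
bin pixels changed 0
the job is handed in; nothing more can be done
None
```

I tipped the tray to about 1.1 rad, and all four pieces slid into the hopper. I then laid the tray back level, pulled the latch out about 19 mm and raised the tongue to about 0.54 rad. The job is handed in at about 20 s with the fingers still gripping the tab; no verdict was given.

**Last checks**
- **Pieces:** all four are in the bin. Yellow leans on the chute end at feeder y of about 0.04 m, and orange is at about 0.125 m. Green I only saw in the picture and did not measure. Between frames about 1 s apart, yellow and orange moved under 0.5 mm and no bin pixels changed.
- **Tray:** the handle was back at its starting height after I released it; I did not measure it again after raising the tongue.
- **Tongue:** the angle is worked out from the arm's movement, not measured directly. The grip was steady at 15 mm, with about 7 N of weight and 11 N of latch spring on the wrist.
- **Bystanders:** I steered clear of them but did not measure their positions at the end.

**What went wrong:** the first grasp closed on top of the handle bar, pressing on it with about 9 N, because the fingertips sit about 23 mm farther back than stated. I went that much deeper, and both grasps then held.

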